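Set the booth window to its mark and start the fan

ROBOT

A 7-joint arm with a two-finger parallel gripper is mounted at the origin on a cart in front of the work surface, level with it; the furniture and walls round the work are solid. World frame = base frame: x ahead of the robot, y to its left, z up, the work surface at z = 0. Lengths are in m, angles in rad, forces in N, time in s.
With the tool pointing down it reaches from about 0.4 to 0.85 m from the base axis. Payload 4.5 kg.
Tool frame: the origin (TCP) lies midway between the tips of the shut fingers; the grasp point (between the pads) lies 19 mm behind it (r.grip_point_offset is the distance from the TCP to the grasp point, in m); z points along the fingers, y is the line along which they close (so a half turn about z gives the same grasp; the last joint's range is limited). The gripper opens to 88 mm and grips with 3 to 60 N. Pads are 18 mm wide; open, the fingers measure 123 mm over their backs; the gripper's body (75 mm by 187 mm) begins 45 mm behind the grasp point.
Start: joints at [-1.232, 0.689, -0.195, 1.565, 0.157, 0.902, -0.215], TCP at [0.188, 0.596, 0.239] pointing down, gripper open.
Joint ranges: [-3.01, 3.01], [-0.46, 2.08], [-1.47, 1.51], [0.13, 2.56], [-1, 4.14], [0.04, 2.09], [-2.66, 2.66]. Speed limits (rad/s): [2.57, 2.57, 3.14, 3.14, 3.14, 3.14, 3.14].

INTERFACE

Orientations are given as a unit quaternion [x, y, z, w].
In Python, from plant import r, optics gives the robot as it stands.
- The arm moves only by the shell command python3 -m pendant 'ROWS' [OPENING] [FORCE]. ROWS is JSON, a list of rows, each a list of 6 numbers: the shift along the tool's x, y, z as a fraction of full scale, then the turn, a rotation vector about the tool's x, y, z as a fraction of full scale. A call has 1 to 5 rows; each row shifts and turns the commanded pose from where the row before left it, along the tool's axes as they then stand; what a row does not reach is not made up. Full scale, the value 1, is 0.025 m for a shift and pi rad for a turn. A row lasts 1/12 s, in which the tool goes at most 41.7 mm and 7.16 degrees, less where a joint would pass 70% of its speed; a pose out of reach is approached as far as the arm can. A call with a number of a shift or a turn outside -1 to 1 is refused whole. A call with a gripper value outside its range is refused whole. OPENING is the opening, from -1 (shut) to 1 (fully open), set as the call begins (- or left out, the last holds). The fingers move at their own pace and stop on an object; FORCE is the grip in N (left out, the last holds). Time passes only in rows, so rows that do not move let the fingers close. It gives the time, the measured TCP pose, the force, the opening and the grip force at its end, in the units of the state.
- r.get_state(): the state, without advancing time (a new reading comes with each control period).
- optics.snapshot(name): name is "scene" or "top"; returns (picture, depth): 480x640x3 uint8, blue, green, red; 480x640 float32, m along the optical axis (not along the pixel's ray), 0 where there is no reading.
- optics.calibration(name): a dict with "vfov" (degrees; the focal length in pixels is half the picture's height over the tangent of half this angle, whatever the lens; pixels are square), "cx", "cy" (the principal point, pixels), "k1" (the pictures are not rectified: a ray, as slopes to the right and down, at radius r is drawn at 1 + k1 r^2 times it, then the intrinsics apply), "cam_to_world" (4x4, takes a point from camera to world coordinates). Camera axes: x right, y up, looking along -z (the intrinsics and any distortion apply to the point x, -y, -z); pixel columns grow to the right and rows downward; lengths in m; the calibration is good to about 2 mm. A picture is of the moment at which its call begins. calibration takes no time and is no camera call.
- r.finish_job(): hands the job in; it is judged then, once.
The state is a dict: "clock": time; "q": joint angles; "qd": joint speeds; "joint_torque": joint torques, N m; "tool_pos": TCP position; "eef_rot": TCP orientation; "contact_force": force on the tool from outside, world axes, zero at the start; "moment": the same for the moment, N m; "opening": opening from 0.0 (shut) to 1.0 (fully open); "finger_force": force on a finger pad.
Only numpy, scipy, OpenCV 4.12 (cv2) and the standard library are available. Lean on these libraries where they do the work, as an engineer would, in place of code of your own. Each camera call takes 0.05 s, during which the arm holds its last target. There are 200 camera calls.

TASK

Push the booth's counterweighted sliding window up from beneath its lip until its pointer is level with the point of the index clip on the right-hand rail. Leave it standing there, then press the button on the switch box fully down and let it come back up. Only push with the fingers: do not grip or pick up anything, do not shift the index clip, and leave the tools and fittings lying on the bench where they are.

Things in the scene. Friction and masses are not known exactly. Their poses are not given: they have to be found in the camera images.
- booth: grey sheet-metal booth fixed to the bench, 360 deep (x), 360 wide (y, plus a 30 mm shaft on its left), 406 mm high. Origin: centre of its underside; x from front to back, z up. Its front slopes back 35 degrees from vertical; below the window a fixed apron lies in the slope, 0-10 mm behind its plane, down to a plinth 30 mm high, front edge at x = -0.180. Place and yaw vary.
- window: clear window in an aluminium frame, 276 wide, 200 mm long. Origin: middle of its lower edge; shut (as at the start) at (-0.114, 0, 0.110) in the booth frame. z: up the slope, the sliding direction, 35 degrees from vertical, leaning to the booth's back; x: into the booth; y: to the left. Travel 150 mm. Counterweighted: stays where it is left; about 3 N along the slope moves it either way.
- lip_edge (a point): middle of the rolled outer edge (radius 5 mm) of the window's lip, at (-0.055, 0, 0.005) in the window frame. The lip is 240 long, 8 mm thick and stands out square from the window's lower edge by 55 mm, to the front and up. Vertical fingers ahead of this edge, tips 25 to 45 mm below it, clear the apron and carry the window up when moved along the slope.
- pointer (a point): free end of the window's pointer, a dark steel tongue 5 mm high, centred 11 mm above the window's lower edge, that reaches to the right over the right-hand rail. Moves with the window; same axes as the window.
- mark (a point): point of the index clip, a dark steel block 22 x 24 x 18 mm with a steel thumb screw, clamped on the booth's right rail, 55 to 130 mm up the slope from the pointer at the start. Same axes as the window. With the window at its height, pointer and mark coincide. The clip sits tight.
- switch_box: grey switch box fixed to the bench to the right of the booth, 110 x 85 x 50 mm (with a 130 mm foot plate), a round black push button in a dark housing on its top. Origin: centre of its underside.
- fan_button_top (a point): centre of the upper face of the button, which is 32 mm across; it is pressed straight down.
- fan_button (a joint): travel of the button: 0 up, 0.006 m fully pressed; it springs back. Fully down takes 5 N.
- tin: bystander: tin 65 mm across, 62 mm high, behind the switch box
- cap: bystander: ribbed plastic cap 41 mm across, 30 mm high, behind the switch box, near the tin
- tape: bystander: roll of tape 55 mm across, 19 mm high, left of the booth
- pliers: bystander: pliers 233 mm long, lying left of the booth
- elbow: bystander: dark pipe elbow 51 x 51 x 34 mm, left of the booth towards the back

How it is judged:
By the outcome, as a careful person would: the job done as asked, in the order asked, and still so for the second after the job is handed in, with the robot touching nothing.
It also fails if it takes over 51 s, if anything falls off the work surface, if the arm or the gripper's body presses on something with over 40 N, if the wrist force passes 120 N, or if a joint passes its speed limit or range.

## Working session

There is one attempt and no reset: what is moved stays moved. The work goes in short steps, Python scripts to look and compute and a shell command to move; the robot and the scene stay as the last step left them, time stands still between calls to the robot, and variables do not carry over. Pictures are saved under pics/ and viewed, at most 10 in all, crops included, and the job is handed in when it is done.

```bash
ls; mkdir -p pics; cat > h.py <<'E'
import numpy as np, cv2
from plant import r, optics
def K(n):
    c=optics.calibration(n); f=240/np.tan(np.radians(c["vfov"])/2)
    return np.array([[f,0,c["cx"]],[0,f,c["cy"]],[0,0,1]]),np.array([c["k1"],0,0,0,0.]),np.array(c["cam_to_world"])
def ray(n,uv):
    k,d,T=K(n); s=cv2.undistortPoints(np.array(uv,float).reshape(-1,1,2),k,d).reshape(-1,2)
    v=np.c_[s[:,0],-s[:,1],-np.ones(len(s))]
    return T[:3,3],v@T[:3,:3].T   # scale by depth
def pt(n,uv,dep):
    o,v=ray(n,uv); return o+v*np.reshape(dep,(-1,1))
def onz(n,uv,z):
    o,v=ray(n,uv); return o+v*((z-o[2])/v[:,2])[:,None]
def proj(n,P):
    k,d,T=K(n); p=(np.atleast_2d(P)-T[:3,3])@T[:3,:3]
    s=p[:,:2]/-p[:,2:]; s[:,1]*=-1
    q=s*(1+d[0]*(s**2).sum(1))[:,None]; return q@k[:2,:2].T+k[:2,2]
E
python3 - <<'E'
from h import *
for n in("scene","top"):
    p,d=optics.snapshot(n); cv2.imwrite(f"pics/{n}0.png",p); np.save(f"{n}0.npy",d)
    k,dd,T=K(n); print(n,k[0,0],dd[0],T.round(3).tolist())
print(r.get_state())
E
```

```text
pics
scene 595.3601739282581 -0.020293157069025788 [[0.738, 0.312, -0.599, -0.402], [-0.675, 0.31, -0.67, -0.984], [-0.023, 0.898, 0.439, 0.829], [0.0, 0.0, 0.0, 1.0]]
top 623.6696963036388 -0.01721421886019824 [[0.008, 0.993, -0.116, 0.36], [-1.0, 0.006, -0.014, 0.06], [-0.013, 0.117, 0.993, 1.849], [0.0, 0.0, 0.0, 1.0]]
{'clock': 0.1, 'q': array([-1.23220258,  0.68989575, -0.19452259,  1.56624007,  0.15728753,
        0.9024923 , -0.21511114]), 'qd': array([-1.06608861e-03, -2.84045313e-03, -4.36902533e-04, -2.52601222e-03,
       -1.74200118e-03,  2.63837403e-05, -7.63876106e-05]), 'joint_torque': array([-2.50158620e-03, -5.28494060e+01, -1.27131812e+00, -1.53836185e+01,
       -5.25639730e-02,  1.96614041e-03,  4.32014497e-05]), 'tool_pos': array([0.187427  , 0.59563982, 0.23799301]), 'eef_rot': array([ 1.51778262e-01,  9.88414226e-01, -8.19929729e-04, -7.10449246e-05]), 'contact_force': array([-0.07147939,  0.37000984, -0.24225977]), 'moment': array([-0.05650688,  0.04183287, -0.00685085]), 'finger_force': 0.0, 'opening': 0.9996361440459629}
```

View pics/scene0.png

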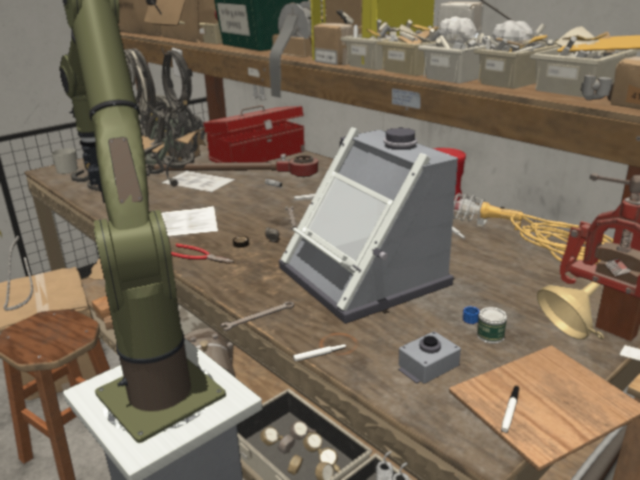

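View pics/top0.png

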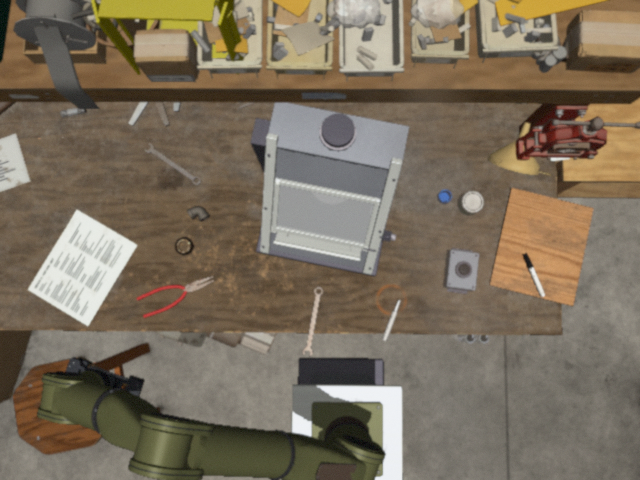

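The scene view shows the booth with its lip around (330,247), the clip near (382,253), and the switch box at (430,345). In the top view the lip is at (320,245), the clip at (389,237), and the button at (464,269). Next I'll zoom in.

```bash
python3 - <<'E'
from h import *
a=cv2.imread("pics/scene0.png")[200:325,275:475]; b=cv2.imread("pics/top0.png")[130:280,250:490]
cv2.imwrite("pics/c1.png",cv2.resize(a,None,fx=4,fy=4,interpolation=cv2.INTER_CUBIC))
cv2.imwrite("pics/c2.png",cv2.resize(b,(800,500),interpolation=cv2.INTER_CUBIC))
E
```

```text
(no output)
```

View pics/c1.png

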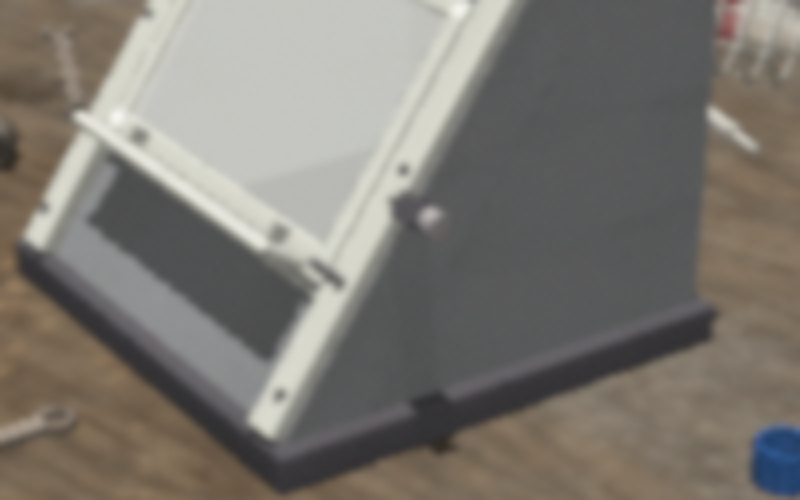

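View pics/c2.png

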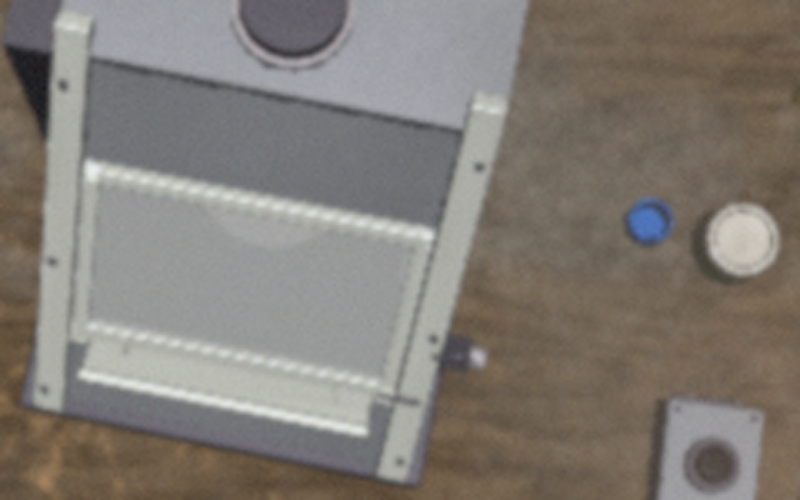

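```bash
cat >> h.py <<'E'
def tri(a,b):
    o1,v1=ray("scene",[a]);o2,v2=ray("top",[b]);v1=v1[0]/np.linalg.norm(v1);v2=v2[0]/np.linalg.norm(v2)
    t=np.linalg.lstsq(np.c_[v1,-v2],o2-o1,rcond=None)[0]
    p,q=o1+t[0]*v1,o2+t[1]*v2; return (p+q)/2,np.linalg.norm(p-q)
E
python3 - <<'E'
from h import *
S=lambda x,y:(275+x/4-.375,200+y/4-.375)
T=lambda x,y:(250+x*.3-.35,130+y*.3-.35)
P={}
for n,a,b in [("pointer",(343,282),(419,403)),("mark",(393,203),(437,355)),("lipL",(78,115),(82,376)),("lipR",(268,250),(366,432)),("plR",(285,455),(413,484)),("plL",(20,250),(22,403)),("railRscrew",(280,397),(400,462)),("railRscrew2",(403,170),(433,340)),]:
    p,e=tri(S(*a),T(*b)); P[n]=p; print(n,p.round(4),round(e,4))
d=P["plL"]-P["plR"]; print("plinth w",np.linalg.norm(d),"yaw",np.degrees(np.arctan2(-d[0],d[1])))
d=P["lipL"]-P["lipR"]; print("lip w",np.linalg.norm(d),"yaw",np.degrees(np.arctan2(-d[0],d[1])))
y=np.arctan2(-d[0],d[1]);bx=np.array([np.cos(y),np.sin(y),0]);by=np.array([-np.sin(y),np.cos(y),0]);uz=bx*np.sin(.6109)+np.array([0,0,np.cos(.6109)])
m=(P["lipL"]+P["lipR"])/2; print("lipmid",m); dm=P["mark"]-P["pointer"]; print("along",dm@uz,"y",dm@by,"perp",np.linalg.norm(dm-uz*(dm@uz)),"dir",dm/np.linalg.norm(dm),uz)
# origin of booth from lip: lip z expected
z=np.sin(.6109);c=np.cos(.6109); wx=bx*c-np.array([0,0,z])
print("window origin",m+.055*wx-.005*uz, "booth", m+.055*wx-.005*uz+.114*bx-np.array([0,0,.11]))
# pointer z expected
wo=m+.055*wx-.005*uz; print("pointer in win",[(P["pointer"]-wo)@v for v in(wx,by,uz)],[(P["mark"]-wo)@v for v in(wx,by,uz)])
# switch
p=cv2.imread("pics/top0.png"); dt=np.load("top0.npy")
for uv in [(464,269),(463,281),(464,284)]: print(uv,pt("top",[uv],dt[uv[1],uv[0]]).round(4))
ds=np.load("scene0.npy")
for uv in [(430,342),(415,352)]: print(uv,pt("scene",[uv],ds[uv[1],uv[0]]).round(4))
E
```

```text
pointer [ 0.5307 -0.0753  0.1262] 0.0009
mark [ 0.5647 -0.0859  0.1728] 0.0024
lipL [0.55   0.2037 0.1448] 0.0005
lipR [ 0.5062 -0.0316  0.1412] 0.0025
plR [ 0.4714 -0.0795  0.0279] 0.005
plL [0.5397 0.2671 0.0186] 0.0006
railRscrew [ 0.4863 -0.0642  0.0574] 0.0008
railRscrew2 [ 0.5757 -0.0821  0.1901] 0.0001
plinth w 0.3534650662777467 yaw -11.154200421905761
lip w 0.2393229861061546 yaw -10.54726106760543
lipmid [0.52810299 0.08603421 0.14301358]
along 0.058414676191744924 y -0.004124506436859093 perp 0.004733097628561272 dir [ 0.58109218 -0.17978116  0.79373208] [ 0.56391343 -0.10499638  0.81913211]
window origin [0.5695745  0.07831253 0.10736965] booth [ 0.68164838  0.05744523 -0.00263035]
pointer in win [np.float64(-0.019111428336430963), np.float64(-0.15818329633729053), np.float64(0.009658903244842521)] [np.float64(-0.01678964888656924), np.float64(-0.1623078027741496), np.float64(0.06807357943658746)]
(464, 269) [[ 0.4853 -0.3325  0.0698]]
(463, 281) [[ 0.4522 -0.3336  0.0487]]
(464, 284) [[ 0.4433 -0.3352  0.0537]]
(430, 342) [[ 0.4799 -0.3369  0.0676]]
(415, 352) [[ 0.4469 -0.3233  0.0508]]
```

Triangulation agrees with the given dimensions: yaw is about -10.6°, the lip edge is at (0.529, 0.086, 0.145), and the mark is about 58 mm up from the pointer. I'll shut and align the gripper, then travel over.

```bash
python3 -m pendant '[[0,0,0,0,0,-0.038],[-0.6,-0.7,0,0,0,0],[-0.6,-0.7,0,0,0,0],[-0.6,-0.7,0,0,0,0],[-0.6,-0.7,0,0,0,0]]' -1 10
for i in 1 2 3; do python3 -m pendant '[[-0.6,-0.7,0,0,0,0],[-0.6,-0.7,0,0,0,0],[-0.6,-0.7,0,0,0,0],[-0.6,-0.7,0,0,0,0],[-0.6,-0.7,0,0,0,0]]'; done
```

```text
clock: 0.52
tool_pos: [0.2339, 0.5151, 0.2383]
eef_rot: [0.092, 0.996, -0.0, -0.0]
contact_force: [0.1, 0.4, 0.2]
opening: 0.647
finger_force: 0.0
clock: 0.93
tool_pos: [0.2915, 0.4152, 0.2385]
eef_rot: [0.093, 0.996, -0.0, -0.0]
contact_force: [0.9, 0.5, 0.2]
opening: 0.269
finger_force: 0.0
clock: 1.35
tool_pos: [0.3491, 0.3155, 0.2385]
eef_rot: [0.093, 0.996, -0.0, -0.0]
contact_force: [1.4, -0.2, -0.5]
opening: 0.008
finger_force: 0.0
clock: 1.77
tool_pos: [0.4066, 0.2157, 0.2385]
eef_rot: [0.093, 0.996, -0.0, -0.0]
contact_force: [0.6, 0.5, -0.6]
opening: 0.005
finger_force: 0.0
```

```bash
python3 -m pendant '[[-0.57,-0.7,0,0,0,0],[-0.57,-0.7,0,0,0,0],[-0.57,-0.7,0,0,0,0],[-0.57,-0.7,0,0,0,0],[-0.57,-0.7,0,0,0,0]]'
python3 -m pendant '[[-0.57,-0.7,0,0,0,0],[0,0,0.8,0,0,0],[0,0,0.8,0,0,0],[0,0,0.8,0,0,0],[0,0,0.8,0,0,0]]'
python3 -m pendant '[[0,0,0.8,0,0,0],[0,0,0.8,0,0,0],[0,0,0.3,0,0,0],[0,0,0,0,0,0],[0,0,0,0,0,0]]'
python3 - <<'E'
from h import *
for n in("scene","top"):
    p,d=optics.snapshot(n); cv2.imwrite(f"pics/{n}1.png",p)
a=cv2.imread("pics/scene1.png")[170:295,265:425]; b=cv2.imread("pics/top1.png")[180:300,260:420]
cv2.imwrite("pics/c3.png",np.hstack([cv2.resize(a,(400,312)),cv2.resize(b,(400,312))]))
print(proj("scene",r.get_state()["tool_pos"]))
E
```

```text
clock: 2.18
tool_pos: [0.4605, 0.1166, 0.2385]
eef_rot: [0.093, 0.996, -0.0, -0.0]
contact_force: [0.4, -0.5, -0.5]
opening: 0.008
finger_force: 0.0
clock: 2.6
tool_pos: [0.471, 0.0976, 0.1578]
eef_rot: [0.093, 0.996, 0.0, -0.0]
contact_force: [0.6, -0.1, 0.2]
opening: 0.009
finger_force: 0.0
clock: 3.02
tool_pos: [0.471, 0.098, 0.1113]
eef_rot: [0.093, 0.996, -0.0, -0.0]
contact_force: [1.3, 0.4, 0.6]
opening: 0.004
finger_force: 0.0
[[297.47216994 260.13417263]]
```

View pics/c3.png

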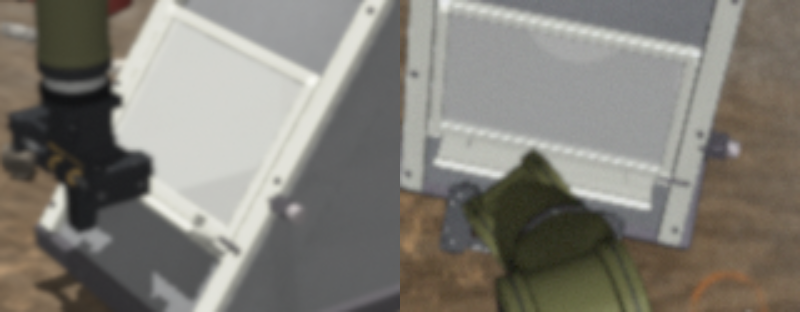

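The fingers are hanging ahead of the lip, with the pointer and clip visible in both views. I'll advance to contact.

```bash
python3 -m pendant '[[-0.4,0,0,0,0,0],[-0.4,0,0,0,0,0],[-0.4,0,0,0,0,0],[-0.2,0,0,0,0,0],[0,0,0,0,0,0]]'
python3 -m pendant '[[-0.1,0,0,0,0,0],[-0.1,0,0,0,0,0],[0,0,0,0,0,0]]'
python3 -m pendant '[[-0.1,0,0,0,0,0],[-0.1,0,0,0,0,0],[0,0,0,0,0,0]]'
```

```text
clock: 3.53
tool_pos: [0.5072, 0.0913, 0.1122]
eef_rot: [0.093, 0.996, 0.001, 0.002]
contact_force: [0.0, -0.3, -0.1]
opening: 0.007
finger_force: 0.0
clock: 3.78
tool_pos: [0.5105, 0.0906, 0.1114]
eef_rot: [0.093, 0.996, 0.0, 0.0]
contact_force: [0.3, -1.6, 0.0]
opening: 0.007
finger_force: 0.0
clock: 4.03
tool_pos: [0.5135, 0.0899, 0.111]
eef_rot: [0.092, 0.996, -0.0, -0.002]
contact_force: [-4.8, 1.1, 2.8]
opening: 0.007
finger_force: 2.1
```

```bash
python3 -m pendant '[[-0.115,0,-0.164,0,0,0],[-0.115,0,-0.164,0,0,0],[-0.115,0,-0.164,0,0,0],[-0.115,0,-0.164,0,0,0],[-0.115,0,-0.164,0,0,0]]'
python3 -m pendant '[[-0.115,0,-0.164,0,0,0],[-0.115,0,-0.164,0,0,0],[-0.115,0,-0.164,0,0,0],[0,0,0,0,0,0],[0,0,0,0,0,0]]'
python3 - <<'E'
from h import *
ims=[]
for n,(x,y) in(("scene",(335,230)),("top",(345,215))):
    p,d=optics.snapshot(n); cv2.imwrite(f"pics/{n}2.png",p)
    ims.append(cv2.resize(p[y:y+50,x:x+60],None,fx=6.667,fy=6.667,interpolation=cv2.INTER_CUBIC)[:333,:400])
cv2.imwrite("pics/c4.png",np.hstack(ims))
E
```

```text
clock: 4.45
tool_pos: [0.5272, 0.0871, 0.1315]
eef_rot: [0.092, 0.996, -0.0, -0.002]
contact_force: [-5.7, 0.8, 0.6]
opening: 0.005
finger_force: 3.1
clock: 4.87
tool_pos: [0.5363, 0.0854, 0.1444]
eef_rot: [0.093, 0.996, -0.0, -0.002]
contact_force: [-6.2, 1.5, 4.5]
opening: 0.006
finger_force: 3.1
```

View pics/c4.png

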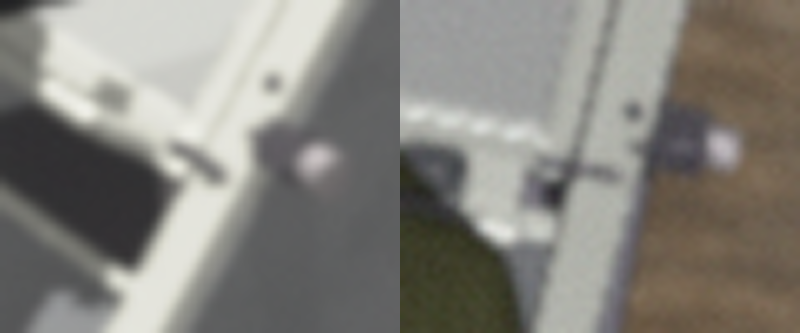

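The pointer tip is at crop (224,180) in scene and (220,176) in top. In the top crop the clip's nib is near (236,149). I'll compute the distance that remains.

```bash
cat >> h.py <<'E'
y=np.radians(-10.6);bx=np.array([np.cos(y),np.sin(y),0]);by=np.array([-np.sin(y),np.cos(y),0]);uz=bx*np.sin(.6109)+np.array([0,0,np.cos(.6109)])
E
python3 - <<'E'
from h import *
k=6.667; o=.5-.5/k
S=lambda x,y:(335+x/k-.43,230+y/k-.43)
T=lambda x,y:(345+x/k-.43,215+y/k-.43)
p,e=tri(S(224,180),T(220,176)); print(p,e,(p-[.5307,-.0753,.1262])@uz)
m,e=tri(S(253,140),T(236,149)); print(m,e,(m-p)@uz,(m-p)@by)
for s in (0,.01,.015,.02,.025,.03):
    q=p+s*uz; print(s,((proj("scene",q)[0]-[335,230]+.43)*k).round(0),((proj("top",q)[0]-[345,215]+.43)*k).round(0))
cs=cv2.imread("pics/scene2.png")[230:280,335:395]; ct=cv2.imread("pics/top2.png")[215:265,345:405]
cv2.imwrite("pics/c5.png",np.hstack([cv2.resize(cs[10:32,20:48],(400,314),interpolation=cv2.INTER_LANCZOS4),cv2.resize(ct[10:32,22:50],(400,314),interpolation=cv2.INTER_LANCZOS4)]))
E
```

```text
[ 0.55401924 -0.07913261  0.15689308] 0.0006462452708835326 0.03869386195107563
[ 0.56346338 -0.08451516  0.17202404] 0.00035276770632669936 0.01828695576725127 -0.0035534390774813393
0 [225. 180.] [219. 177.]
0.01 [238. 156.] [224. 161.]
0.015 [244. 144.] [226. 153.]
0.02 [250. 133.] [228. 144.]
0.025 [257. 121.] [230. 136.]
0.03 [263. 109.] [232. 128.]
```

View pics/c5.png

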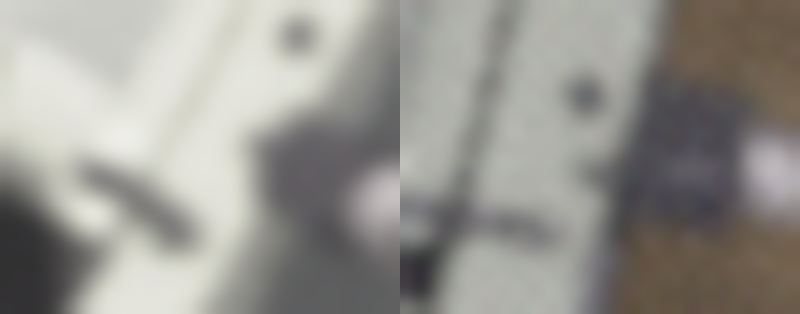

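The top nib gives about 18.5–19 mm left, the scene view about 20. I'll push 15 mm more, then check again.

```bash
python3 -m pendant '[[-0.115,0,-0.164,0,0,0],[-0.115,0,-0.164,0,0,0],[-0.115,0,-0.164,0,0,0],[0,0,0,0,0,0],[0,0,0,0,0,0]]'
python3 - <<'E'
from h import *
ims=[]
for n,(x,y) in(("scene",(355,237)),("top",(367,223))):
    a=[]
    for i in range(8): p,d=optics.snapshot(n); a.append(p.astype(float))
    p=np.mean(a,0).astype(np.uint8); cv2.imwrite(f"pics/{n}3.png",p)
    ims.append(cv2.resize(p[y:y+27,x:x+27],(400,400),interpolation=cv2.INTER_LANCZOS4))
cv2.imwrite("pics/c6.png",np.hstack(ims)); print(r.get_state()["tool_pos"],r.get_state()["contact_force"])
E
```

```text
clock: 5.38
tool_pos: [0.5448, 0.0837, 0.1567]
eef_rot: [0.093, 0.996, -0.0, -0.002]
contact_force: [-6.2, 0.7, 4.7]
opening: 0.005
finger_force: 3.0
[0.54481451 0.08367447 0.15667762] [-5.71130874  0.27391522  4.82600467]
```

View pics/c6.png

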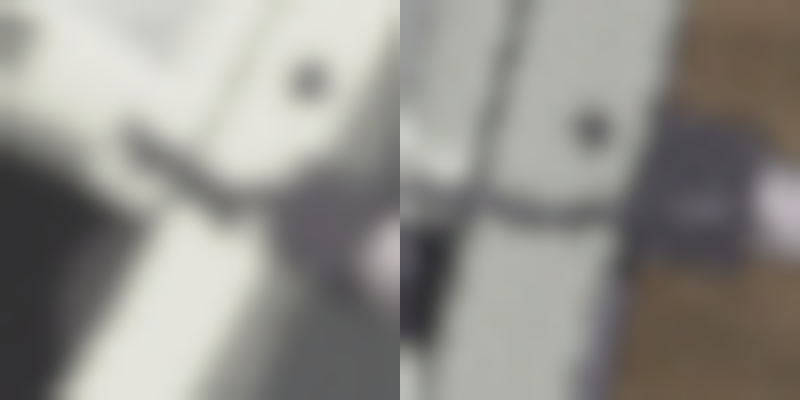

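The pointer has nearly met the nib and is slightly below it, by about 3–4 mm. I'll get sub-pixel values from darkness centroids.

```bash
python3 - <<'E'
from h import *
for n,x0,x1,y0,y1 in(("scene",361,378,238,262),("top",370,386,229,245)):
    g=lambda i:cv2.imread(f"pics/{n}{i}.png").mean(2)
    a,b,c=g(0),g(2),g(3); print(n)
    for x in range(x0,x1):
        row=[x]
        for im,ref in((c,a),(a,None),):
            col=im[y0:y1,x]; bg=np.percentile(col,75) if ref is None else ref[y0:y1,x]
            w=np.clip(bg-col-10,0,None); yy=np.arange(y0,y1)
            row+= [round(w.sum()), round((w*yy).sum()/w.sum(),2) if w.sum()>20 else None]
        print(*row)
np.set_printoptions(linewidth=200)
print(cv2.imread("pics/top0.png").mean(2)[230:245,374:388].round().astype(int)); print(cv2.imread("pics/top3.png").mean(2)[230:245,374:388].round().astype(int))
print(cv2.imread("pics/scene0.png").mean(2)[242:260,364:380].round().astype(int)); print(cv2.imread("pics/scene3.png").mean(2)[242:260,364:380].round().astype(int))
E
```

```text
scene
361 1032 253.69 84 244.14
362 749 253.13 131 244.1
363 512 252.01 104 242.59
364 376 249.68 109 242.81
365 250 248.0 94 242.84
366 199 247.86 68 241.68
367 185 248.59 44 242.3
368 209 249.3 45 249.1
369 238 249.92 82 257.1
370 206 250.36 170 258.14
371 119 250.38 237 259.15
372 28 250.41 529 256.4
373 0 None 929 255.3
374 0 None 1070 254.9
375 0 None 1049 254.38
376 0 None 982 254.6
377 0 None 1189 254.56
top
370 236 238.32 193 240.63
371 38 236.67 129 237.18
372 44 236.29 160 233.56
373 92 236.38 124 231.05
374 115 236.76 25 229.49
375 115 236.93 0 None
376 92 237.07 0 None
377 84 237.13 0 None
378 85 237.22 23 231.23
379 49 237.25 94 232.82
380 1 None 136 237.02
381 0 None 294 240.44
382 0 None 483 239.79
383 0 None 222 239.22
384 0 None 4 None
385 0 None 3 None
[[154 168 172 169 157 141 141 159 162 138  98  84  85  85]
 [162 172 175 166 145 115 112 141 157 127  90  79  80  78]
 [167 174 175 168 152 126 116 141 149 118  83  75  73  79]
 [169 174 173 173 166 154 150 156 138 105  78  77  75  75]
 [172 175 174 171 170 166 164 157 127  91  72  74  76  75]
 [170 173 173 172 169 16
[... 3166 characters left out ...]
 152 137 117 106 105 108 108]
 [175 176 167 156 136 120 122 131 128 118 108 100  98  98  99  99]
 [140 164 189 196 177 146 134 142 137 116 100  96  96  96  96  97]
 [124 168 205 218 209 186 173 175 157 122 100  95  95  96  97 107]
 [138 185 216 224 222 215 210 202 173 129 101  94  95  95 100 121]
 [164 203 222 225 225 224 222 214 183 140 108  97  94  93 100 127]
 [188 216 224 225 225 225 223 212 182 146 120 104  93  86  92 117]
 [205 222 225 225 225 225 219 200 170 143 125 107  92  82  82 100]
 [216 224 225 225 225 223 212 185 156 136 120 105  94  87  84  91]
 [221 225 225 225 225 219 199 169 145 127 111  99  94  92  90  90]
 [224 225 225 225 223 211 184 156 139 121 105  96  94  93  93  92]]
```

Top view gives about 2.9 mm left, scene about 2.6–3. I'll push 3 mm and measure again.

```bash
python3 -m pendant '[[-0.035,0,-0.05,0,0,0],[-0.035,0,-0.05,0,0,0],[0,0,0,0,0,0],[0,0,0,0,0,0]]'
python3 - <<'E'
from h import *
np.set_printoptions(linewidth=200)
for n,x0,x1,y0,y1 in(("scene",364,375,240,256),("top",373,382,229,245)):
    p=np.mean([optics.snapshot(n)[0].astype(float) for _ in range(8)],0).astype(np.uint8); cv2.imwrite(f"pics/{n}4.png",p)
    a=cv2.imread(f"pics/{n}0.png").mean(2); c=p.mean(2); yy=np.arange(y0,y1)
    g=np.median(c[150:300,300:400]/a[150:300,300:400]) if n=="top" else 1.065
    for x in range(x0,x1):
        w=np.clip(g*a[y0:y1,x]-c[y0:y1,x]-8,0,None); print(n,x,round(w.sum()),round((w*yy).sum()/max(w.sum(),1),2))
    print(c[y0:y1,x0:x1+3].round().astype(int))
E
```

```text
clock: 6.52
tool_pos: [0.5462, 0.0834, 0.1588]
eef_rot: [0.092, 0.996, -0.0, -0.002]
contact_force: [-6.2, 1.2, 2.0]
opening: 0.006
finger_force: 3.0
scene 364 560 249.78
scene 365 406 247.68
scene 366 305 246.79
scene 367 270 247.39
scene 368 275 248.17
scene 369 296 248.73
scene 370 297 249.34
scene 371 240 249.78
scene 372 118 250.08
scene 373 12 250.48
scene 374 0 0.0
[[227 223 218 219 223 225 222 213 214 221 218 210 209 218]
 [228 229 228 226 226 224 215 209 216 219 202 176 177 203]
 [226 231 232 230 229 223 211 211 220 217 188 152 156 191]
 [216 222 227 231 231 223 214 218 223 219 195 169 173 195]
 [181 188 208 224 226 220 217 223 225 223 216 207 206 203]
 [145 145 170 196 206 211 219 224 226 225 224 222 217 200]
 [139 124 134 154 172 194 215 223 225 224 221 216 205 183]
 [174 150 129 126 138 166 194 212 218 217 205 188 171 154]
 [211 192 159 131 122 134 156 176 190 191 175 149 131 124]
 [196 200 183 159 140 127 126 134 143 147 136 117 106 105]
 [146 174 190 192 180 158 137 122 116 113 107 100  98  98]
 [110 155 196 216 214 197 172 149 129 111  99  96  96  96]
 [116 164 206 223
[... 494 characters left out ...]
176 170 148 117 113 146 159 131  93]
 [150 171 177 177 173 155 127 122 145 152 122  86]
 [151 171 177 176 174 167 154 151 157 143 106  80]
 [142 165 172 172 172 170 167 167 161 131  92  76]
 [122 143 152 153 155 157 157 157 147 114  83  79]
 [120 122 125 123 126 130 127 128 118  94  79  79]
 [146 143 137 129 123 118 111 108 101  85  75  76]
 [168 170 166 159 151 144 139 133 107  77  70  73]
 [175 176 175 172 169 169 167 155 117  78  73  74]
 [178 176 175 174 173 175 170 148 106  73  73  76]
 [176 175 175 174 174 175 166 140 100  75  76  80]
 [176 176 175 173 173 172 160 133 102  84  80  83]
 [176 176 174 173 174 170 152 128 103  85  81  82]
 [176 175 174 174 174 170 149 122  98  84  83  83]]
```

Remaining: about 0–0.8 mm. One 0.6 mm nudge, then I'll retreat straight back from the lip.

```bash
python3 -m pendant '[[-0.014,0,-0.02,0,0,0],[0,0,0,0,0,0],[0,0,0,0,0,0],[0,0,0,0,0,0]]'
python3 -m pendant '[[0.1,0,0,0,0,0],[0.3,0,0,0,0,0],[0.6,0,0,0,0,0],[0.8,0,0,0,0,0],[0,0,0,0,0,0]]'
python3 - <<'E'
from h import *
for n,x0,x1,y0,y1 in(("scene",366,374,240,256),("top",373,381,229,245)):
    p=np.mean([optics.snapshot(n)[0].astype(float) for _ in range(8)],0).astype(np.uint8); cv2.imwrite(f"pics/{n}5.png",p)
    a=cv2.imread(f"pics/{n}0.png").mean(2); c=p.mean(2); yy=np.arange(y0,y1)
    g=np.median(c[235:255,340:400]/a[235:255,340:400]); print(n,round(g,3),end=" ")
    for x in range(x0,x1):
        w=np.clip(g*a[y0:y1,x]-c[y0:y1,x]-8,0,None); print(x,round((w*yy).sum()/max(w.sum(),1),2),end=" ")
    print()
# button top centre: dark-disc contour in top view + depth
for n,(x,y) in(("top",(464,269)),("scene",(430,342))):
    p=cv2.imread(f"pics/{n}5.png"); g=cv2.cvtColor(p,6)[y-16:y+16,x-18:x+18]
    cv2.imwrite(f"pics/b{n}.png",cv2.resize(g,(400,356),interpolation=cv2.INTER_CUBIC))
cv2.imwrite("pics/c7.png",np.hstack([cv2.imread("pics/btop.png"),cv2.imread("pics/bscene.png")]))
d=np.load("top0.npy"); v,u=np.mgrid[255:284,450:480]
P=pt("top",np.c_[u.ravel(),v.ravel()],d[255:284,450:480].ravel()); 
m=P[:,2]>.06; print(m.sum(),P[m].mean(0),np.percentile(P[m][:,2],[10,50,90]),P[m].min(0),P[m].max(0))
m=(P[:,2]>.045)&(P[:,2]<.055); print(m.sum(),P[m].mean(0))
E
```

```text
clock: 7.65
tool_pos: [0.5464, 0.0833, 0.1592]
eef_rot: [0.092, 0.996, -0.001, -0.002]
contact_force: [-6.0, 1.1, 2.1]
opening: 0.009
finger_force: 3.0
clock: 8.07
tool_pos: [0.5009, 0.0922, 0.1595]
eef_rot: [0.091, 0.996, -0.0, -0.001]
contact_force: [-0.3, -0.9, -0.5]
opening: 0.003
finger_force: 0.0
scene 1.078 366 247.16 367 247.55 368 248.22 369 248.66 370 249.15 371 249.58 372 249.9 373 250.2 
top 1.01 373 235.65 374 235.81 375 236.07 376 236.18 377 236.35 378 236.63 379 236.79 380 0.0 
185 [ 0.48436772 -0.32748193  0.07760294] [0.06117912 0.0679598  0.07537488] [ 0.35998304 -0.35703273  0.06004888] [0.52608955 0.0598928  1.84941533]
410 [ 0.48798063 -0.33537345  0.04996658]
```

View pics/c7.png

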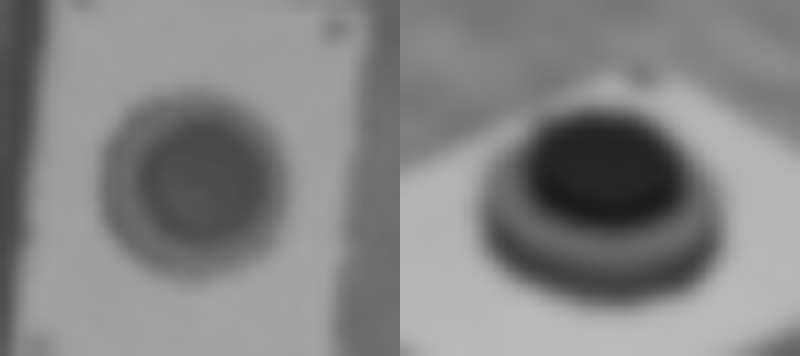

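The window alignment holds: pointer 236.7 vs nib 236.65 in top, and 249.7 vs about 250 in scene. The button top is centred at px (464.0, 269.0) in top and (430.0, 340.4) in scene.

```bash
python3 -c "
from h import *
b,e=tri((430,340.4),(464,269)); print(b,e)
print(onz('top',[(464,269)],.068),onz('scene',[(430,340.4)],.068))"
python3 -m pendant '[[0.8,0,0,0,0,0],[0.7,-0.2,0,0,0,0],[0,-0.8,0,0,0,0],[0,-0.9,0,0,0,0],[0,-0.9,0,0,0,0]]'
python3 -m pendant '[[0,-0.9,0,0,0,0],[0,-0.9,0,0,0,0],[0,-0.9,0,0,0,0],[0,-0.9,0,0,0,0],[0,-0.9,0,0,0,0]]'
python3 -m pendant '[[0,-0.9,0,0,0,0],[0,-0.9,0,0,0,0],[0,-0.9,0,0,0,0],[0,-0.9,0,0,0,0],[0,-0.9,0,0,0,0]]'
```

```text
[ 0.48532668 -0.33292335  0.06720785] 0.00044312715354242376
[[ 0.48542621 -0.33291325  0.068     ]] [[ 0.48420005 -0.33348461  0.068     ]]
clock: 9.28
tool_pos: [0.4542, 0.0297, 0.1594]
eef_rot: [0.092, 0.996, 0.0, 0.0]
contact_force: [0.5, 0.3, 0.4]
opening: 0.008
finger_force: 0.0
clock: 9.7
tool_pos: [0.4336, -0.0818, 0.1594]
eef_rot: [0.092, 0.996, 0.0, 0.0]
contact_force: [0.7, 0.8, -0.7]
opening: 0.003
finger_force: 0.0
clock: 10.12
tool_pos: [0.4127, -0.1924, 0.1594]
eef_rot: [0.093, 0.996, -0.0, 0.0]
contact_force: [0.5, -0.8, 0.3]
opening: 0.008
finger_force: 0.0
```

```bash
python3 -m pendant '[[-0.55,-0.71,0,0,0,0],[-0.55,-0.71,0,0,0,0],[-0.55,-0.71,0,0,0,0],[-0.55,-0.71,0,0,0,0],[-0.55,-0.71,0,0,0,0]]'
python3 -m pendant '[[-0.55,-0.71,0,0,0,0],[-0.58,-0.71,0,0,0,0],[0,0,0.7,0,0,0],[0,0,0.7,0,0,0],[0,0,0.7,0,0,0]]'
python3 -m pendant '[[0,0,0.7,0,0,0],[0,0,0.3,0,0,0],[0,0,0,0,0,0],[0,0,0,0,0,0]]'
```

```text
clock: 10.53
tool_pos: [0.4644, -0.2924, 0.1593]
eef_rot: [0.093, 0.996, 0.0, 0.0]
contact_force: [1.1, 0.5, -0.3]
opening: 0.006
finger_force: 0.0
clock: 10.95
tool_pos: [0.4855, -0.332, 0.1062]
eef_rot: [0.093, 0.996, -0.0, 0.0]
contact_force: [0.2, 0.8, -0.0]
opening: 0.007
finger_force: 0.0
clock: 11.28
tool_pos: [0.4855, -0.3312, 0.0819]
eef_rot: [0.093, 0.996, 0.0, -0.0]
contact_force: [0.4, -0.2, 0.2]
opening: 0.005
finger_force: 0.0
```

```bash
python3 -m pendant '[[0,-0.06,0.2,0,0,0],[0,0,0.2,0,0,0],[0,0,0,0,0,0]]'
python3 -m pendant '[[0,0,0.1,0,0,0],[0,0,0.1,0,0,0],[0,0,0,0,0,0]]'
python3 -m pendant '[[0,0,0.08,0,0,0],[0,0,0,0,0,0]]'
python3 -m pendant '[[0,0,0.08,0,0,0],[0,0,0,0,0,0]]'
```

```text
clock: 11.53
tool_pos: [0.4854, -0.3333, 0.0718]
eef_rot: [0.093, 0.996, -0.0, 0.0]
contact_force: [0.2, -1.6, 1.6]
opening: 0.005
finger_force: 0.9
clock: 11.78
tool_pos: [0.4855, -0.3333, 0.067]
eef_rot: [0.093, 0.996, -0.0, 0.0]
contact_force: [-0.9, -1.0, 4.6]
opening: 0.004
finger_force: 2.3
clock: 11.95
tool_pos: [0.4855, -0.3333, 0.0664]
eef_rot: [0.093, 0.996, -0.001, 0.0]
contact_force: [-3.2, -0.8, 13.7]
opening: 0.005
finger_force: 6.3
clock: 12.12
tool_pos: [0.4855, -0.3333, 0.0661]
eef_rot: [0.093, 0.996, -0.001, 0.001]
contact_force: [-4.9, 1.5, 26.7]
opening: -0.0
finger_force: 13.5
```

The force rises to about 5 N over roughly 6 mm and then goes hard, so the button is fully down. Now I'll release and check.

```bash
python3 -m pendant '[[0,0,-0.3,0,0,0],[0,0,-0.6,0,0,0],[0,0,-0.9,0,0,0],[0.5,0,-0.9,0,0,0],[0.9,0,-0.9,0,0,0]]'
python3 -m pendant '[[0.9,0,0,0,0,0],[0.9,0,0,0,0,0],[0,0,0,0,0,0],[0,0,0,0,0,0],[0,0,0,0,0,0]]'
python3 - <<'E'
from h import *
for n,x0,x1,y0,y1 in(("scene",366,374,240,256),("top",373,381,229,245)):
    p=np.mean([optics.snapshot(n)[0].astype(float) for _ in range(8)],0).astype(np.uint8); cv2.imwrite(f"pics/{n}6.png",p)
    a=cv2.imread(f"pics/{n}0.png").mean(2); c=p.mean(2); yy=np.arange(y0,y1)
    g=np.median(c[235:255,340:400]/a[235:255,340:400]); print(n,end=" ")
    for x in range(x0,x1):
        w=np.clip(g*a[y0:y1,x]-c[y0:y1,x]-8,0,None); print(x,round((w*yy).sum()/max(w.sum(),1),2),end=" ")
    print()
cv2.imwrite("pics/c8.png",np.hstack([cv2.resize(cv2.imread("pics/scene6.png")[200:400,270:500],(400,348)),cv2.resize(cv2.imread("pics/top6.png")[225:255,362:396],(400,348),interpolation=cv2.INTER_CUBIC)]))
E
```

```text
clock: 12.53
tool_pos: [0.4528, -0.3256, 0.1535]
eef_rot: [0.092, 0.996, 0.0, 0.002]
contact_force: [0.2, -0.7, 0.7]
opening: 0.003
finger_force: 0.0
clock: 12.95
tool_pos: [0.4073, -0.318, 0.1528]
eef_rot: [0.092, 0.996, 0.0, 0.0]
contact_force: [0.5, -0.6, 0.5]
opening: 0.004
finger_force: 0.0
scene 366 246.46 367 247.23 368 248.09 369 248.59 370 249.05 371 249.61 372 250.1 373 0.0 
top 373 235.65 374 235.81 375 236.05 376 236.15 377 236.34 378 236.6 379 236.79 380 0.0
```

View pics/c8.png

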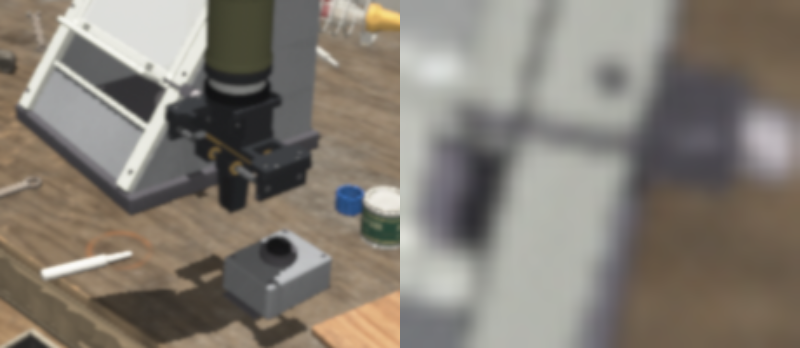

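The pointer and nib form one straight line at crop (520–640, 130–140). The button is back up, the bystanders by the switch box look undisturbed, and the arm is clear.

```bash
python3 -c "
from plant import r; print(r.finish_job())"
```

```text
the job is handed in; nothing more can be done
None
```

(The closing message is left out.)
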